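# Clamp the chocolate mould on the shaker

### The arm

A 6-joint arm with a two-finger parallel gripper is mounted at the origin on the work surface. World frame = base frame: x ahead of the robot, y to its left, z up, the work surface at z = 0. Lengths are in m, angles in degrees, forces in N, time in s.
With the tool pointing down it reaches from about 0.3 to 0.75 m from the base axis. Payload 8.5 kg.
Tool frame: the origin (TCP) lies at the very end of the fingers, on their centre line; the grasp point (between the pads) lies 19 mm behind it (grip_depth is the distance from the TCP to the grasp point, in m); z points along the fingers, y is the direction in which the jaws open and shut (so a half turn about z gives the same grasp; the last joint's range is limited). The gripper opens to 85 mm and grips with 20 to 120 N. Pads are 22 mm wide; open, the fingers measure 114 mm over their backs; the gripper's body (76 mm by 85 mm) begins 54 mm behind the grasp point. The pads swing forward as they close: fully open they stand 13 mm farther back than shut.
Start: joints at [53.039, 21.807, 74.336, -0, 83.858, -12.336], TCP at [0.229, 0.5, 0.231] pointing down, gripper open.
Joint ranges: [-178.18, 178.18], [-50.72, 133.34], [12.68, 142.11], [-81.47, 261.47], [9.98, 163.14], [-165.26, 165.26]. Speed limits (degrees/s): [136.94, 136.94, 180, 180, 180, 180].

### API

Orientations are given as a 3x3 rotation matrix whose columns are the frame's x, y, z axes.
In Python, from rig import observe, get_image, close_job, silhouettes, grip_depth gives the robot as it stands. The module is installed in compiled form; this text tells all that it offers.
- The arm moves only by the shell command python3 -m crank 'ROWS' [FORCE]. ROWS is a JSON object of lists of equal length, an entry for each row: "slide": the shift along the tool's x, y, z in m, a list of three; "roll": the turn about the tool's z in rad; "grip": the finger opening in m, from 0 to 0.0854. A call has exactly 8 rows; each row is the pose to reach, as a shift and turn from the pose commanded when the call began, along the tool's axes at that moment; what a row does not reach only later rows make up. A row lasts 1/10 s, in which the tool goes at most 50 mm and 8.59 degrees, less where a joint would pass 70% of its speed; a pose out of reach is approached as far as the arm can. A call with a gripper value outside its range is refused whole. The fingers move at their own pace and stop on an object; FORCE is the grip in N (left out, the last holds). Time passes only in rows, so rows that repeat a pose let the fingers close, or fill a call up. It gives the time, the measured TCP pose, the force and the opening at its end, in the units of the state.
- observe(): the state, without advancing time (a new reading comes with each control period).
- get_image(name): name is "scene" or "top" or "wrist"; returns a dict with "frame" (480x640x3 uint8, red, green, blue), "fx", "fy", "cx", "cy" (pixels), "xyz" and "rotation" of the camera in the world. Camera axes: x right, y down, z forward; pixel columns grow to the right and rows downward; lengths in m; the calibration is good to about 2 mm. The wrist camera is an equidistant fisheye: a pixel r from the principal point sees the ray r / f radians off the axis. A picture is of the moment at which its call begins. There is no depth.
- close_job(): hands the job in, once; it reports no verdict.
Trained networks look in a picture, given as the dict that the camera call returned (one of the last four; its "shot" number tells which), for a name from the list of things; names that differ only in an ending like _2 or _b are one class to them, and where a whole thing is asked for, a point or a joint stands for the part that bears it (a point fixed in the world has none). Each returns a list of dicts, best first, with "confidence" (0 to 1); they miss things now and then, are a little off and sometimes report something else, mostly with a low value. They report only what shows in the picture. A call takes as long as a camera call.
- silhouettes(target, picture): "pixels" (480x640 bool, what is visible of it) and "box" ([centre column, centre row, width, height] in pixels, round what is visible of it).
The state is a dict: "time_s": time; "q": joint angles; "qvel": joint speeds; "joint_efforts": joint torques, N m; "position": TCP position; "tool_rot": TCP orientation; "ft_force": force on the tool from outside, world axes, zero at the start; "wrist_torque": the same for the moment, N m; "grip_width": finger opening in m.
Only numpy, scipy, OpenCV 4.12 (cv2) and the standard library are available. Lean on these libraries where they do the work, as an engineer would, in place of code of your own. Each camera call takes 0.05 s, during which the arm holds its last target.

### The job

Clamp the chocolate mould onto the shaker: with the outside of a finger, push against the upright post on the steel strap so that the strap swings over the mould all the way to its stop, and then push the cam lever fully down with a fingertip. Swing the strap home before you move the lever. Nothing needs gripping or lifting: leave the mould and the things round about where they are, and finish clear of everything.

Things in the scene. Friction and masses are not known exactly. Their poses are not given: they have to be found in the camera images.
- shaker: mould shaker, a grey bench unit 190 x 330 mm with a bare metal plate 210 x 340 mm whose top is 55 mm above the bench; bolted down. Origin: on the bench under its centre. Its x axis points from the lever side to the strap's pivot side (away from the robot, turned by its yaw), y along its length to the left, z up.
- strap (a joint): angle (rad) of the clamp strap about its vertical pivot: 0 = home, fully across the mould against its stop, pointing to the shaker's -x; grows as it swings away towards the shaker's +y (left) side; starts 1.0 to 1.35; hard stops at 0 and 1.7. A friction hinge: it stays where it is left, about 2 N at the post moves it.
- strap_pivot (a point): on the strap's vertical pivot axis, at the height of the strap's top face (91 mm above the bench); the pivot's cap rises 8 mm higher. Lies 78 mm from the shaker's centre along its +x. The strap is a flat dark steel bar 25 mm wide, 8 mm thick, reaching 164 mm from the pivot.
- strap_post (a point): centre of the upright dark steel post on the strap by which it is pushed: 16 mm across, 35 mm high from the strap's top face (91 to 126 mm above the bench; this point at 108.5 mm), 120 mm from the pivot axis, on the strap's centre line.
- cam_lever (a joint): angle (rad) of the cam lever above level: 0 = fully down, level, at its hard stop; starts raised, 0.55 to 0.85; upper stop 1.0. A stiff friction pivot: it stays where it is left, about 5 N straight down at 45 mm from its pivot moves it.
- lever_pivot (a point): middle of the cam lever's horizontal pivot axle (which runs along the shaker's x), over the strap's catch: 80 mm from the shaker's centre along its -x, 102 mm above the bench.
- lever_tip (a point): free end of the cam lever, on its centre line, 92 mm from lever_pivot. The handle is a flat dark steel paddle 22 mm wide and 8 mm thick pointing to the shaker's -y (right), raised by the lever's angle; when fully down its top face is 106 mm above the bench and nothing stands in the way below it.
- mould: empty clear chocolate mould with three bar cavities, 116 x 240 x 24 mm, lying loose and flat in the middle of the shaker's plate, long side along the shaker's y; its top is 79 mm above the bench, 4 mm below the strap. Origin: centre of its underside.
- spare_mould: a second mould like the clamped one (116 x 240 x 24 mm), lying flat on the bench beyond the shaker; bystander
- cutter_ring: thin steel ring, 44 mm across and 35 mm high, standing on the shaker's plate beside the mould; bystander
- bowl: steel bowl, 120 mm across, 55 mm high, on the bench to the right of the shaker; bystander
- cup: white cup, 68 mm across, 75 mm high, on the bench to the right of the shaker; bystander
- jar: glass jar with a lid, 64 mm across, 85 mm high, on the bench beyond the shaker; bystander
- palette_knife: palette knife, 240 mm long, lying flat on the bench left of the shaker; bystander
- scraper: wide scraper, 100 mm steel blade with a black bar grip, lying flat on the bench left of the shaker; bystander

How it is judged:
By the outcome, as a careful person would: the job done as asked, in the order asked, and still so for the second after the job is handed in, with the robot touching nothing.
It also fails if it takes over 46 s, if anything falls off the work surface, if the arm or the gripper's body presses on something with over 40 N, if the wrist force passes 120 N, or if a joint passes its speed limit or range.

## Working session

There is one attempt and no reset: what is moved stays moved. The work goes in short steps, Python scripts to look and compute and a shell command to move; the robot and the scene stay as the last step left them, time stands still between calls to the robot, and variables do not carry over. Pictures are saved under pics/ and viewed, and the job is handed in when it is done.

```bash
mkdir -p pics
python3 - <<'E'
from rig import *
import cv2,numpy as np,pickle
s=observe(); print(s)
print(grip_depth)
for n in ["scene","top","wrist"]:
    p=get_image(n); cv2.imwrite(f"pics/{n}0.png",p["frame"][:,:,::-1]); print(n,{k:v for k,v in p.items() if k!="frame"})
    pickle.dump(p,open(f"{n}0.pkl","wb"))
    if n!="wrist":
      for t in ["shaker","strap","cam_lever","mould","strap_post","cutter_ring"]:
        r=silhouettes(t,p); print(t,[(round(a["confidence"],2),np.round(a["box"],1)) for a in r[:2]])
        if r: pickle.dump(r[0]["pixels"],open(f"{n}0_{t}.pkl","wb"))
E
```

```text
{'time_s': 0.0, 'q': array([ 5.30397942e+01,  2.18395009e+01,  7.43855465e+01, -1.75016004e-03,
        8.38590514e+01, -1.23377631e+01]), 'qvel': array([-0.0434655 , -0.11456143,  0.09111567, -0.07381074, -0.01145323,
       -0.08661035]), 'joint_efforts': array([ 1.48643187e-03, -4.48475146e+01, -2.31268662e+01, -9.57922953e-05,
        4.86157151e-03, -6.83638660e-06]), 'position': array([0.2289884 , 0.49972727, 0.23072108]), 'tool_rot': array([[-9.09074232e-01,  4.16633297e-01, -8.58262299e-04],
       [ 4.16634085e-01,  9.09073496e-01, -1.19111178e-03],
       [ 2.83966681e-04, -1.44039035e-03, -9.99998922e-01]]), 'ft_force': array([-0.38720742,  0.56886128, -0.06826368]), 'wrist_torque': array([ 0.02971794,  0.0394937 , -0.01975814]), 'grip_width': 0.08529245972560927}
0.0187
scene {'fx': 572.0159688026932, 'fy': 572.0159688026932, 'cx': 309.2020166236186, 'cy': 242.1354772337285, 'xyz': array([ 1.16551634, -0.87377253,  0.84332436]), 'rotation': array([[ 0.874108  ,  0.26567195, -0.40663697],
       [ 0.48560384, -0.49717127,  0.71903382],
       [-0.0111411 , -0.82597769, -0.
[... 898 characters left out ...]
1. ,  31.8]))]
strap [(0.96, array([310.8, 272.2,  74.8,  49.1]))]
cam_lever [(0.88, array([372.8, 320.9,  38.4,  15.3]))]
mould [(0.62, array([349.1, 288.1, 116.6,  73.3]))]
strap_post [(0.88, array([311.5, 269.5,  73.2,  48.2]))]
cutter_ring [(0.65, array([409.6, 258.6,  21.5,  24.3])), (0.5, array([312.4, 270.9,  74.4,  48.1]))]
wrist {'fx': 371.64829954431775, 'fy': 371.64829954431775, 'cx': 313.41793654151616, 'cy': 241.3332403161396, 'xyz': array([0.1616537 , 0.53133973, 0.37472654]), 'rotation': array([[ 4.16735251e-01,  8.69797302e-01,  2.64167340e-01],
       [ 9.09027688e-01, -3.98549742e-01, -1.21765209e-01],
       [-6.27225196e-04,  2.90879282e-01, -9.56759557e-01]]), 'shot': 3}
```

Run:
```python
import cv2
a=cv2.imread("pics/top0.png"); cv2.imwrite("pics/top0c.png",cv2.resize(a[190:390,230:480],None,fx=3,fy=3,interpolation=cv2.INTER_CUBIC))
a=cv2.imread("pics/scene0.png"); cv2.imwrite("pics/scene0c.png",cv2.resize(a[190:360,160:360],None,fx=3.5,fy=3.5,interpolation=cv2.INTER_CUBIC))
```

```text
(no output)
```

View pics/top0.png

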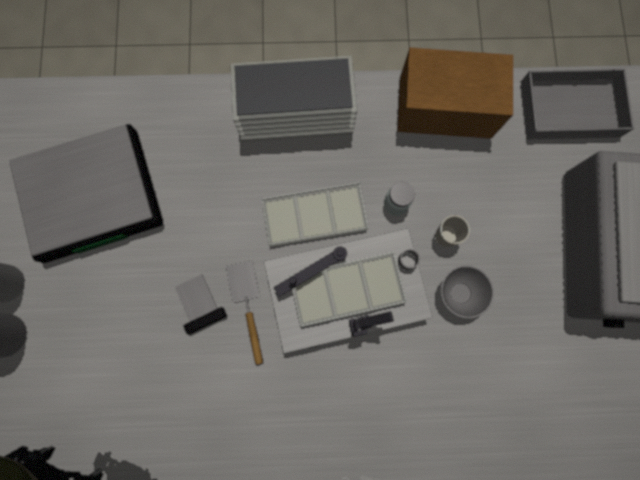

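View pics/top0c.png

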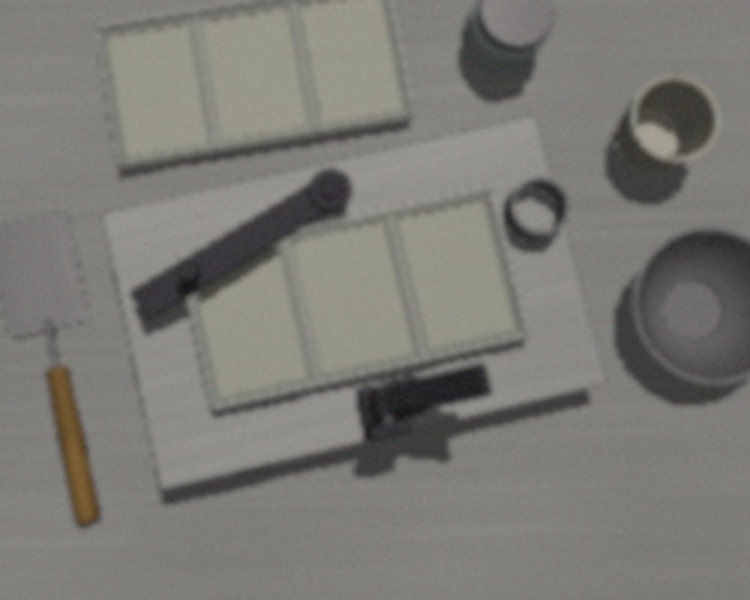

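View pics/scene0c.png

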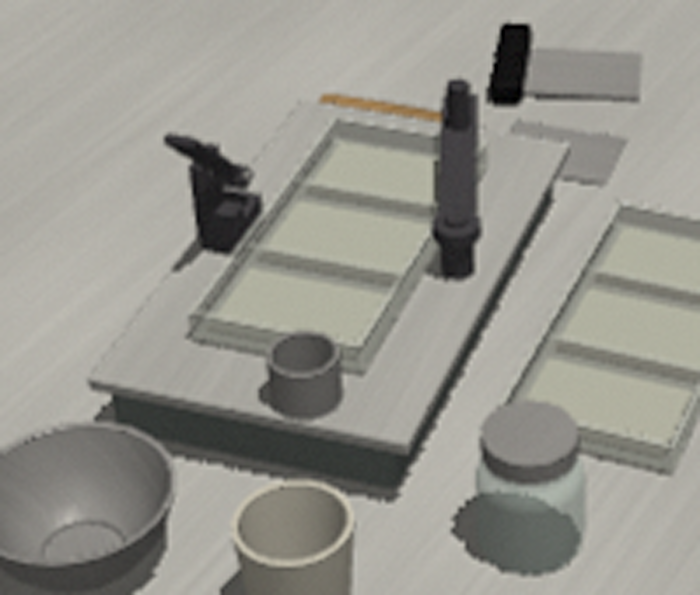

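The top view (crop) shows the plate corners at about (105,215), (535,120), (602,380) and (163,490). The pivot cap is at (330,190), the post at (188,272), and the lever runs from (375,410) to (490,380). Next I fit the model to both views.

```bash
cat > h.py <<'E'
import numpy as np,pickle
def proj(p,X):
    c=(np.asarray(X)-p["xyz"])@p["rotation"]
    return np.stack([p["fx"]*c[...,0]/c[...,2]+p["cx"],p["fy"]*c[...,1]/c[...,2]+p["cy"]],-1)
def model(v):
    x,y,w,s,l=v; R=np.array([[np.cos(w),-np.sin(w),0],[np.sin(w),np.cos(w),0],[0,0,1]])
    S=lambda r,z:[.078-r*np.cos(s),r*np.sin(s),z]
    L=lambda r,n=0:[-.08,-r*np.cos(l)-n*np.sin(l)*-1*-1,.102+r*np.sin(l)+n*np.cos(l)]
    pts=[[.105,.17,.055],[.105,-.17,.055],[-.105,-.17,.055],[-.105,.17,.055],[.078,0,.099],S(.12,.126),S(.164,.091),L(.092),[-.08,0,.102],S(.12,.1085)]
    return np.array(pts)@R.T+[x,y,0]
E
python3 - <<'E'
from h import *
from scipy.optimize import least_squares
import cv2
T=pickle.load(open("top0.pkl","rb"));C=pickle.load(open("scene0.pkl","rb"))
t={0:(105,215),1:(535,120),2:(602,380),3:(163,488),4:(330,188),5:(187,270),6:(140,306),7:(489,379)}
c={0:(568,148),1:(408,450),2:(92,385),4:(457,229),5:(458,88),7:(169,140)}
f=lambda d,o,k:{i:np.array([(a+.5)/k-.5+o[0],(b+.5)/k-.5+o[1]]) for i,(a,b) in d.items()}
t=f(t,(230,190),3);c=f(c,(160,190),3.5)
def res(v,det=False):
    m=model(v);out=[]
    for P,d in((T,t),(C,c)):
        q=proj(P,m)
        for i in d:
            out.append(q[i]-d[i]); 
            if det: print("T" if P is T else "C",i,np.round(q[i]-d[i],1))
    return np.ravel(out)
r=least_squares(res,[.45,.02,.2,1.2,.7],loss="soft_l1");v=r.x
res(v,True);print(v); m=model(v);print(m.round(4)); np.save("v.npy",v)
for n,P in(("top",T),("scene",C)):
    a=P["frame"][:,:,::-1].copy()
    o=(230,190,250,200,3) if n=="top" else (160,190,200,170,3.5)
    b=cv2.resize(a[o[1]:o[1]+o[3],o[0]:o[0]+o[2]],None,fx=o[4],fy=o[4],interpolation=cv2.INTER_CUBIC)
    for u in proj(P,m): cv2.circle(b,tuple(int(z) for z in ((u-o[:2]+.5)*o[4]-.5)),3,(0,0,255),-1)
    cv2.imwrite(f"pics/{n}_fit.png",b)
E
```

```text
T 0 [-0.9 -0.7]
T 1 [ 0.1 -2.6]
T 2 [2.6 0.2]
T 3 [0.  0.4]
T 4 [ 0.7 -0.5]
T 5 [ 0.6 -0.6]
T 6 [-0.3 -0.2]
T 7 [-0. -1.]
C 0 [-0.1 -2.1]
C 1 [-0.5 -1.8]
C 2 [-2.1 -1.8]
C 4 [-0.8 -4. ]
C 5 [-0.9 -1.6]
C 7 [2.  0.1]
[0.53006066 0.00736978 0.20656775 1.25247322 0.79763349]
[[ 0.598   0.1953  0.055 ]
 [ 0.6677 -0.1375  0.055 ]
 [ 0.4622 -0.1806  0.055 ]
 [ 0.3924  0.1522  0.055 ]
 [ 0.6064  0.0234  0.099 ]
 [ 0.5463  0.1272  0.126 ]
 [ 0.5242  0.1653  0.091 ]
 [ 0.4649 -0.0719  0.1678]
 [ 0.4518 -0.009   0.102 ]
 [ 0.5463  0.1272  0.1085]]
```

View pics/wrist0.png

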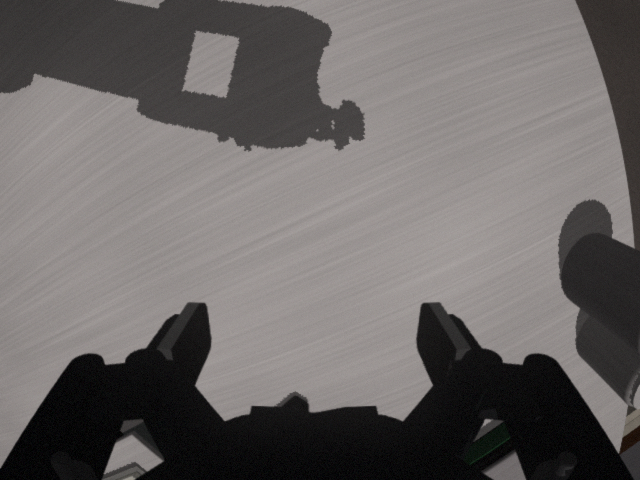

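View pics/top_fit.png

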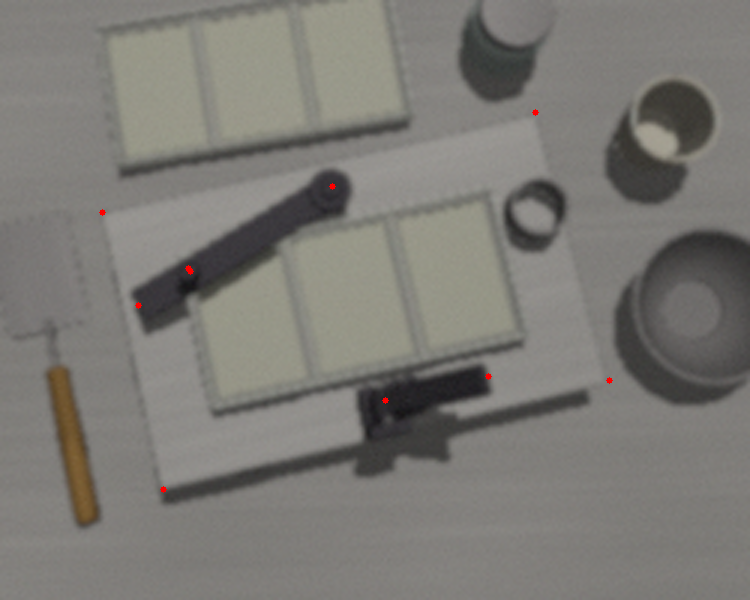

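View pics/scene_fit.png

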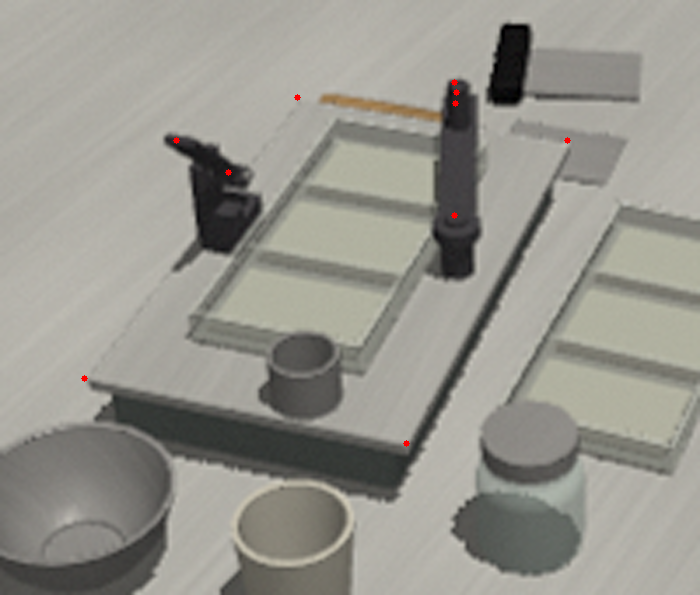

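The fit lands within about 5 mm in both views: shaker at (0.530, 0.007), yaw 0.207, strap 1.25, lever 0.80. Next I plan the approach, with the fingers shut and the outside of a finger facing the post.

```bash
cat >> h.py <<'E'
def plan(tool_rot,pos,goals):
    "goals: (shaker x, shaker y, z, jaw-axis angle in shaker frame deg) -> slide, roll"
    v=np.load("v.npy");w=v[2]
    for gx,gy,gz,a in goals:
        W=np.array([v[0]+gx*np.cos(w)-gy*np.sin(w),v[1]+gx*np.sin(w)+gy*np.cos(w),gz])
        y=tool_rot[:,1]; cur=np.arctan2(y[1],y[0]); d=np.radians(a)+w-cur
        d=(d+np.pi)%(2*np.pi)-np.pi
        print(np.round(W,4),"slide",np.round(tool_rot.T@(W-pos),3).tolist(),"roll",round(-d,3))
def sweep(off,s,z=.104):
    return [(.078-.12*np.cos(a)+off*np.sin(a),.12*np.sin(a)+off*np.cos(a),z,90-np.degrees(a)) for a in s]
E
python3 - <<'E'
from h import *
from rig import observe
o=observe()
g=sweep(.04,[1.25],.231)+sweep(.04,[1.25],.104)
plan(o["tool_rot"],o["position"],g)
E
```

```text
[0.5806 0.1472 0.231 ] slide [-0.466, -0.174, 0.0] roll 0.614
[0.5806 0.1472 0.104 ] slide [-0.466, -0.174, 0.127] roll 0.614
```

```bash
python3 -m crank '{"slide":[[-0.02,-0.01,0],[-0.06,-0.025,0],[-0.1,-0.04,0],[-0.14,-0.055,0],[-0.18,-0.07,0],[-0.22,-0.085,0],[-0.26,-0.1,0],[-0.29,-0.11,0]],"roll":[0.05,0.13,0.21,0.29,0.37,0.45,0.53,0.614],"grip":[0,0,0,0,0,0,0,0]}' 40
python3 - <<'E'
from h import *
from rig import observe
o=observe()
plan(o["tool_rot"],o["position"],sweep(.04,[1.25],.231))
E
```

```text
time_s: 1.55
position: [0.4485, 0.2772, 0.2314]
tool_rot: [[-0.499, 0.867, 0.0], [0.867, 0.499, -0.0], [-0.0, 0.0, -1.0]]
ft_force: [-0.9, 0.7, -0.8]
grip_width: -0.0001
[0.5806 0.1472 0.231 ] slide [-0.179, 0.05, 0.0] roll -0.005
```

```bash
python3 -m crank '{"slide":[[-0.03,0.008,0],[-0.065,0.018,0],[-0.1,0.028,0],[-0.14,0.04,0],[-0.165,0.047,0],[-0.179,0.05,0],[-0.179,0.05,0],[-0.179,0.05,0]],"roll":[0,0,0,0,0,0,0,0],"grip":[0,0,0,0,0,0,0,0]}'
python3 - <<'E'
from h import *
from rig import *
import cv2
for n in ("scene","top","wrist"):
    p=get_image(n); a=p["frame"][:,:,::-1]
    if n!="wrist":
        o=(230,190,250,200,3) if n=="top" else (160,150,200,170,3.5)
        a=cv2.resize(a[o[1]:o[1]+o[3],o[0]:o[0]+o[2]],None,fx=o[4],fy=o[4],interpolation=cv2.INTER_CUBIC)
    cv2.imwrite(f"pics/{n}1.png",a); pickle.dump(p,open(n+"1.pkl","wb"))
E
```

```text
time_s: 2.35
position: [0.5795, 0.1503, 0.2313]
tool_rot: [[-0.503, 0.864, -0.0], [0.864, 0.503, 0.0], [0.001, -0.0, -1.0]]
ft_force: [-0.2, -0.2, 0.4]
grip_width: 0.0003
```

View pics/wrist1.png

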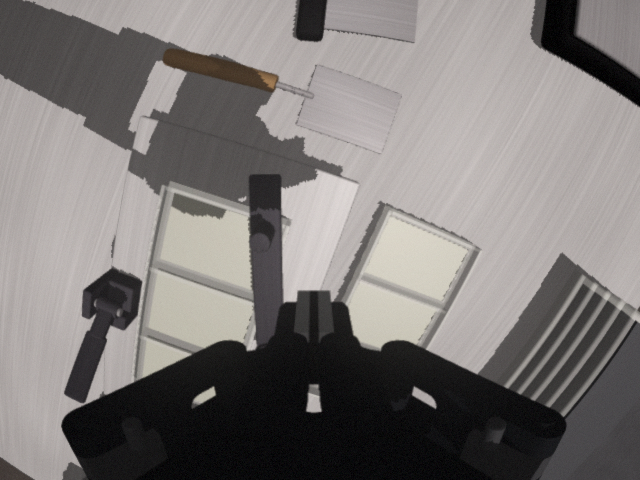

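View pics/scene1.png

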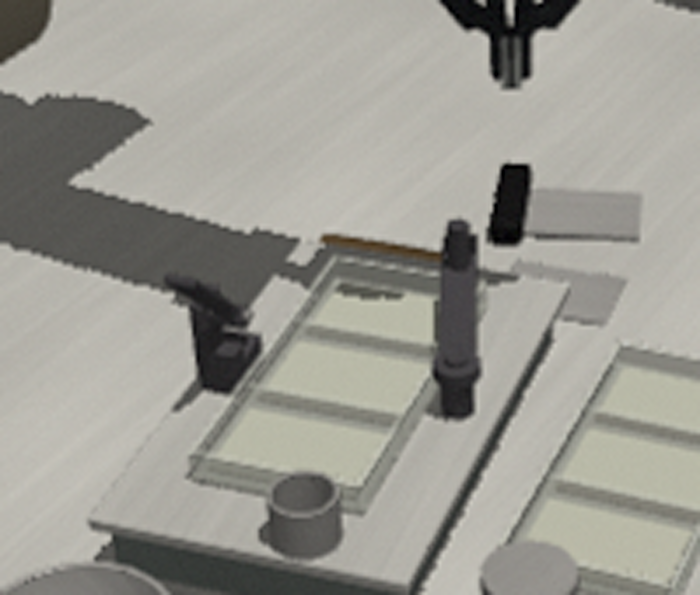

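The wrist view shows the post at about (262,225), the strap tip at (265,176), plate corners at (145,117) and (358,183), and the lever tip at (78,400). I refit with these added.

```bash
cat >> h.py <<'E'
def fish(p,X):
    c=(np.asarray(X)-p["xyz"])@p["rotation"]; th=np.arctan2(np.hypot(c[...,0],c[...,1]),c[...,2])
    d=c[...,:2]/np.linalg.norm(c[...,:2],axis=-1)[...,None]
    return p["fx"]*th[...,None]*d+[p["cx"],p["cy"]]
E
python3 - <<'E'
from h import *
from scipy.optimize import least_squares
import cv2
T=pickle.load(open("top0.pkl","rb"));C=pickle.load(open("scene0.pkl","rb"));W=pickle.load(open("wrist1.pkl","rb"))
t={0:(105,215),1:(535,120),2:(602,380),3:(163,488),4:(330,188),5:(187,270),6:(140,306),7:(489,379)}
c={0:(568,148),1:(408,450),2:(92,385),4:(457,229),5:(458,88),7:(169,140)}
w={0:(358,183),3:(144,117),5:(264,223),6:(265,176),7:(78,401)}
f=lambda d,o,k:{i:np.array([(a+.5)/k-.5+o[0],(b+.5)/k-.5+o[1]]) for i,(a,b) in d.items()}
t=f(t,(230,190),3);c=f(c,(160,190),3.5)
def mk(use):
  def res(v,det=False):
    m=model(v);out=[]
    for n,P,d,pr in(("T",T,t,proj),("C",C,c,proj),("W",W,w,fish)):
        q=pr(P,m)
        for i in d:
            if n in use: out.append(q[i]-d[i])
            if det: print(n,i,np.round(q[i]-d[i],1))
    return np.ravel(out)
  return res
for use in("W","TCW"):
    r=mk(use); v=least_squares(r,[.53,.007,.207,1.25,.79],loss="soft_l1").x
    print(use,v.round(4),model(v)[[4,5,7]].round(4).tolist())
r(v,True); np.save("v2.npy",v)
b=W["frame"][:,:,::-1].copy()
for u in fish(W,model(v)): cv2.circle(b,tuple(int(round(z)) for z in u),2,(0,0,255),-1)
cv2.imwrite("pics/wfit.png",b)
E
```

```text
W [0.5354 0.0111 0.2129 1.2406 0.8404] [[0.6117, 0.0276, 0.099], [0.5497, 0.1303, 0.126], [0.4702, -0.0658, 0.1705]]
TCW [0.5308 0.0084 0.2085 1.2661 0.7672] [[0.6071, 0.0245, 0.099], [0.5482, 0.1291, 0.126], [0.4662, -0.073, 0.1659]]
T 0 [-1.4 -0.9]
T 1 [-0.4 -3.1]
T 2 [ 2.2 -0.3]
T 3 [-0.3  0.2]
T 4 [ 0.1 -0.8]
T 5 [-0.3 -1.4]
T 6 [-1.3 -1.3]
T 7 [ 0.3 -1.6]
C 0 [ 0.2 -2.3]
C 1 [ 0.3 -2. ]
C 2 [-1.5 -1.9]
C 4 [-0.3 -4.2]
C 5 [ 0.1 -1.8]
C 7 [2.3 1.3]
W 0 [0.7 0.4]
W 3 [-6.2 -0.3]
W 5 [-4.1 20.8]
W 6 [ 0.1 -0.3]
W 7 [-2.3 -0.6]
```

View pics/wfit.png

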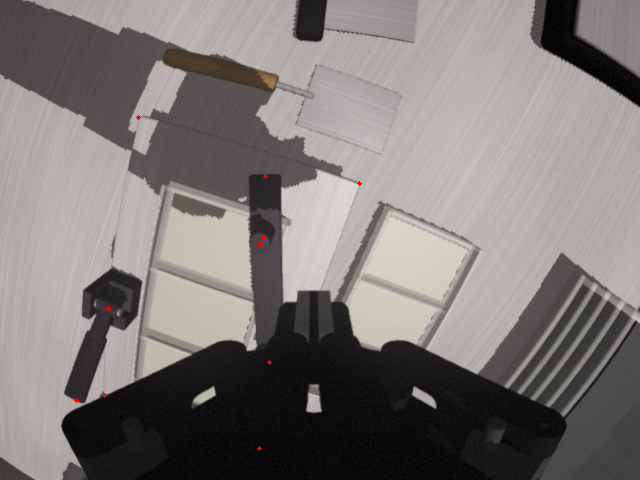

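The post's top disc is really at (260,243), where the model puts it, so my first pixel pick was off. The fit is good to a few mm. Now I descend beside the post.

```bash
cp v2.npy v.npy
python3 - <<'E'
from h import *
from rig import observe
o=observe();print(o["position"])
plan(o["tool_rot"],o["position"],sweep(.04,[1.26],.104))
E
```

```text
[0.57941866 0.15066947 0.23165799]
[0.5823 0.1486 0.104 ] slide [-0.003, 0.001, 0.128] roll 0.009
```

```bash
python3 -m crank '{"slide":[[-0.003,0.001,0.015],[-0.003,0.001,0.04],[-0.003,0.001,0.065],[-0.003,0.001,0.085],[-0.003,0.001,0.105],[-0.003,0.001,0.12],[-0.003,0.001,0.128],[-0.003,0.001,0.128]],"roll":[0,0,0,0,0,0,0,0],"grip":[0,0,0,0,0,0,0,0]}'
python3 - <<'E'
from h import *
from rig import *
import cv2
for n in ("scene","top"):
    p=get_image(n); a=p["frame"][:,:,::-1]
    o=(230,190,250,200,3) if n=="top" else (160,150,200,170,3.5)
    a=cv2.resize(a[o[1]:o[1]+o[3],o[0]:o[0]+o[2]],None,fx=o[4],fy=o[4],interpolation=cv2.INTER_CUBIC)
    cv2.imwrite(f"pics/{n}2.png",a)
o=observe();print(o["position"])
plan(o["tool_rot"],o["position"],sweep(.0225,[1.26,1.1,.95,.8,.65,.5,.35,.2,.1,0,-.05]))
E
```

```text
time_s: 3.3
position: [0.5819, 0.148, 0.1027]
tool_rot: [[-0.504, 0.864, -0.002], [0.864, 0.504, -0.0], [0.001, -0.001, -1.0]]
ft_force: [-0.2, -0.1, 0.5]
grip_width: -0.0004
[0.58276782 0.14779633 0.10414322]
[0.5671 0.1399 0.104 ] slide [0.001, -0.018, 0.0] roll 0.008
[0.5492 0.132  0.104 ] slide [0.003, -0.037, 0.0] roll -0.152
[0.5338 0.1222 0.104 ] slide [0.002, -0.055, 0.0] roll -0.302
[0.52   0.1101 0.104 ] slide [-0.001, -0.073, 0.0] roll -0.452
[0.5082 0.0961 0.104 ] slide [-0.007, -0.09, 0.0] roll -0.602
[0.4986 0.0806 0.104 ] slide [-0.016, -0.107, 0.0] roll -0.752
[0.4915 0.0637 0.104 ] slide [-0.027, -0.121, 0.0] roll -0.902
[0.4869 0.046  0.104 ] slide [-0.04, -0.134, 0.0] roll -1.052
[0.4854 0.0339 0.104 ] slide [-0.049, -0.141, 0.0] roll -1.152
[0.485  0.0217 0.104 ] slide [-0.06, -0.148, 0.0] roll -1.252
[0.4853 0.0156 0.104 ] slide [-0.065, -0.151, 0.0] roll -1.302
```

View pics/scene2.png

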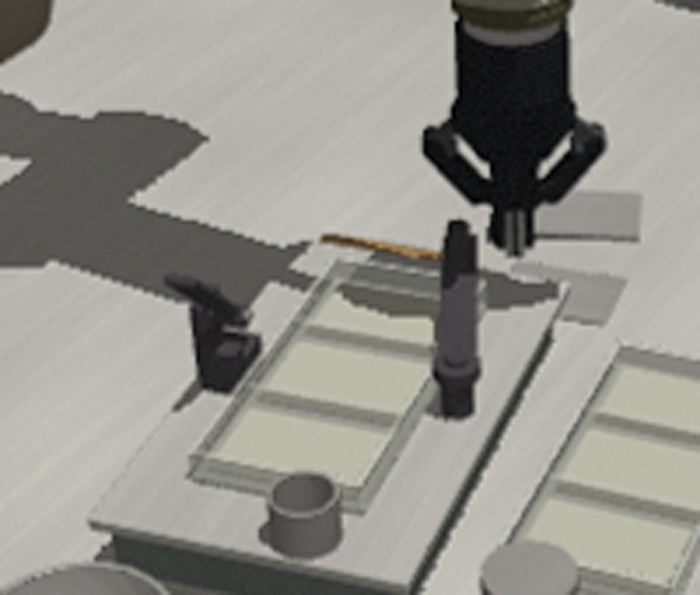

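Clear on the far side of the post. First part of the sweep:

```bash
python3 -m crank '{"slide":[[0,-0.009,0],[0.001,-0.018,0],[0.002,-0.028,0],[0.003,-0.037,0],[0.003,-0.046,0],[0.002,-0.055,0],[0.001,-0.064,0],[-0.001,-0.073,0]],"roll":[0,0,-0.08,-0.152,-0.225,-0.302,-0.375,-0.452],"grip":[0,0,0,0,0,0,0,0]}'
python3 - <<'E'
from h import *
from rig import *
import cv2
for n in ("scene","top"):
    p=get_image(n); a=p["frame"][:,:,::-1]
    o=(230,190,250,200,3) if n=="top" else (160,150,200,170,3.5)
    a=cv2.resize(a[o[1]:o[1]+o[3],o[0]:o[0]+o[2]],None,fx=o[4],fy=o[4],interpolation=cv2.INTER_CUBIC)
    cv2.imwrite(f"pics/{n}3.png",a)
o=observe();print(o["position"],o["ft_force"])
plan(o["tool_rot"],o["position"],sweep(.0225,[.8,.7,.6,.5,.4,.3,.2,.1,0,-.05,-.1]))
E
```

```text
time_s: 4.2
position: [0.5196, 0.1096, 0.104]
tool_rot: [[-0.832, 0.555, 0.002], [0.555, 0.832, 0.0], [-0.002, 0.001, -1.0]]
ft_force: [2.0, 0.2, -0.7]
grip_width: 0.0003
[0.5190624  0.10929664 0.10391604] [-0.3147461  -0.31477905 -0.04520187]
[0.52   0.1101 0.104 ] slide [-0.0, 0.001, -0.0] roll -0.0
[0.5119 0.101  0.104 ] slide [0.001, -0.011, -0.0] roll -0.1
[0.5048 0.0911 0.104 ] slide [0.002, -0.023, -0.0] roll -0.2
[0.4986 0.0806 0.104 ] slide [0.001, -0.035, -0.0] roll -0.3
[0.4936 0.0694 0.104 ] slide [-0.001, -0.047, -0.0] roll -0.4
[0.4897 0.0579 0.104 ] slide [-0.004, -0.059, -0.0] roll -0.5
[0.4869 0.046  0.104 ] slide [-0.009, -0.07, -0.0] roll -0.6
[0.4854 0.0339 0.104 ] slide [-0.014, -0.081, -0.0] roll -0.7
[0.485  0.0217 0.104 ] slide [-0.021, -0.092, -0.0] roll -0.8
[0.4853 0.0156 0.104 ] slide [-0.024, -0.097, -0.0] roll -0.85
[0.4859 0.0095 0.104 ] slide [-0.028, -0.101, -0.0] roll -0.9
```

View pics/scene3.png

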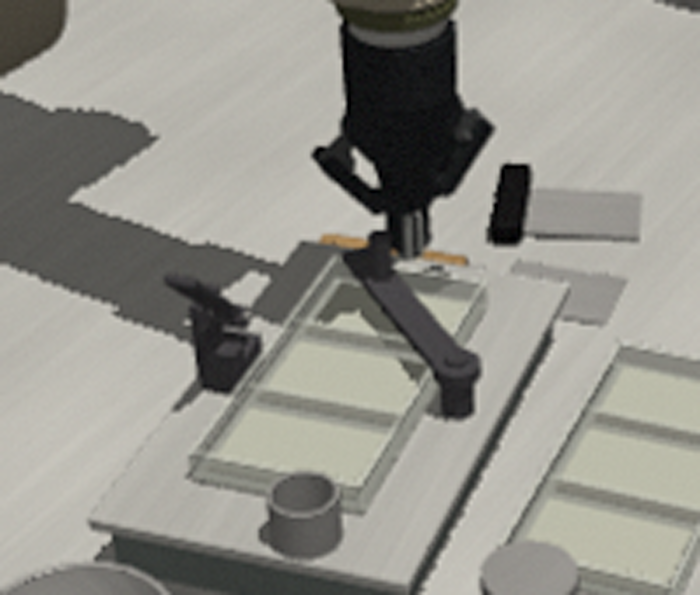

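View pics/top3.png

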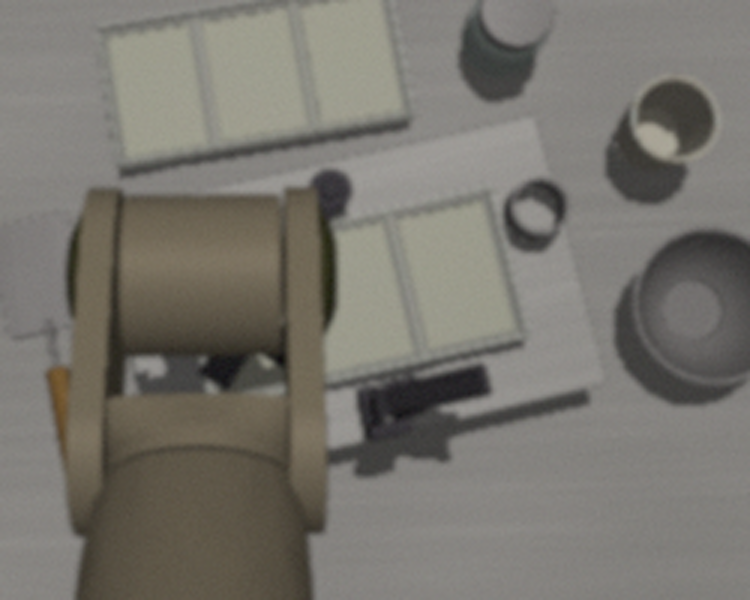

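The strap is swinging along with the finger and the mould hasn't moved. I continue to just short of home.

```bash
python3 -m crank '{"slide":[[0.001,-0.011,0],[0.002,-0.023,0],[0.001,-0.035,0],[-0.001,-0.047,0],[-0.004,-0.059,0],[-0.009,-0.07,0],[-0.014,-0.081,0],[-0.016,-0.085,0]],"roll":[-0.1,-0.2,-0.3,-0.4,-0.5,-0.6,-0.7,-0.75],"grip":[0,0,0,0,0,0,0,0]}'
python3 - <<'E'
from h import *
from rig import *
import cv2
for n in ("scene","wrist"):
    p=get_image(n); a=p["frame"][:,:,::-1]
    o=(160,150,200,170,3.5)
    if n=="scene": a=cv2.resize(a[o[1]:o[1]+o[3],o[0]:o[0]+o[2]],None,fx=o[4],fy=o[4],interpolation=cv2.INTER_CUBIC)
    cv2.imwrite(f"pics/{n}4.png",a)
o=observe();print(o["position"],o["ft_force"])
plan(o["tool_rot"],o["position"],sweep(.0225,[.1,.05,0,-.05,-.1]))
E
```

```text
time_s: 5.1
position: [0.4856, 0.0299, 0.1036]
tool_rot: [[-0.987, -0.158, 0.0], [-0.158, 0.987, 0.0], [-0.0, 0.0, -1.0]]
ft_force: [1.3, 1.6, 0.2]
grip_width: 0.0003
[0.48574074 0.03004432 0.103578  ] [-0.14611182  0.34539387  1.23851502]
[0.4854 0.0339 0.104 ] slide [-0.0, 0.004, -0.0] roll 0.047
[0.4851 0.0278 0.104 ] slide [0.001, -0.002, -0.0] roll -0.003
[0.485  0.0217 0.104 ] slide [0.002, -0.008, -0.0] roll -0.053
[0.4853 0.0156 0.104 ] slide [0.003, -0.014, -0.0] roll -0.103
[0.4859 0.0095 0.104 ] slide [0.003, -0.02, -0.0] roll -0.153
```

View pics/scene4.png

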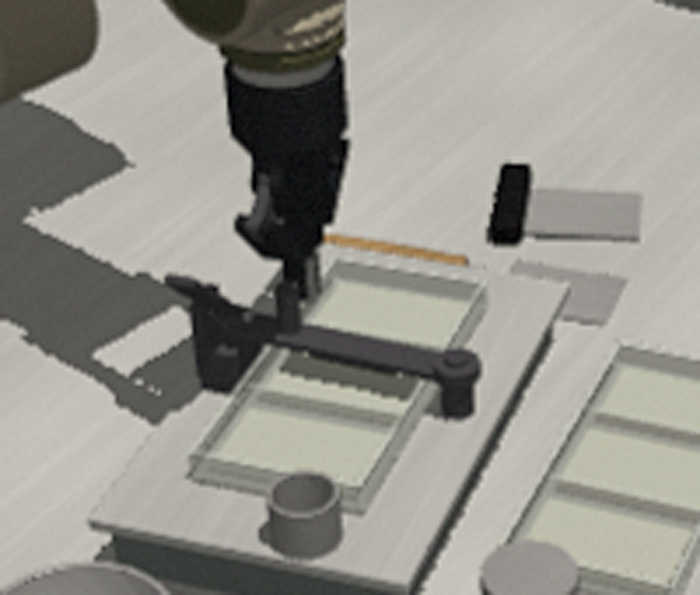

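View pics/wrist4.png

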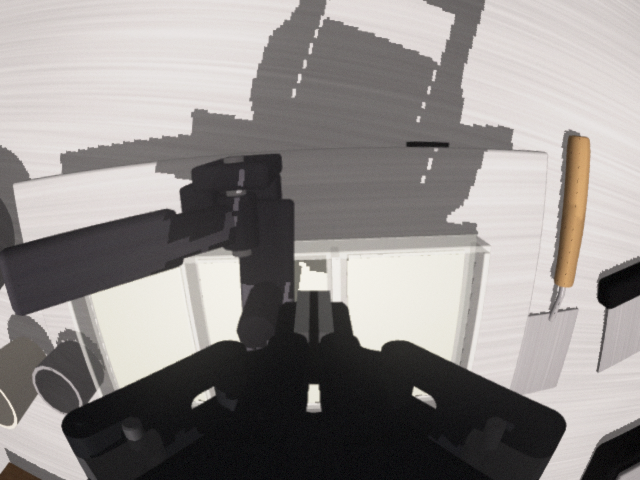

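The strap is nearly across the mould, with its tip entering the catch. I'll take the last bit gently and watch the force.

```bash
python3 -m crank '{"slide":[[0,-0.001,0],[0.001,-0.002,0],[0.001,-0.003,0],[0.001,-0.004,0],[0.001,-0.005,0],[0.002,-0.006,0],[0.002,-0.007,0],[0.002,-0.008,0]],"roll":[0,0,-0.01,-0.02,-0.03,-0.04,-0.05,-0.053],"grip":[0,0,0,0,0,0,0,0]}'
```

```text
time_s: 6.0
position: [0.485, 0.0222, 0.1033]
tool_rot: [[-0.978, -0.21, -0.0], [-0.21, 0.978, 0.0], [0.0, 0.0, -1.0]]
ft_force: [-0.5, 4.1, -0.2]
grip_width: 0.0003
```

```bash
python3 -m crank '{"slide":[[0,-0.001,0],[0,-0.001,0],[0,-0.002,0],[0,-0.002,0],[0,-0.003,0],[0,-0.003,0],[0,-0.003,0],[0,-0.003,0]],"roll":[0,0,0,0,0,0,0,0],"grip":[0,0,0,0,0,0,0,0]}'; python3 -c "
from rig import observe;o=observe();print(o['position'],o['ft_force'])"
```

```text
time_s: 6.8
position: [0.485, 0.0217, 0.1033]
tool_rot: [[-0.978, -0.21, -0.001], [-0.21, 0.978, 0.005], [0.0, 0.005, -1.0]]
ft_force: [-1.2, 16.9, 3.1]
grip_width: 0.0
[0.4850468  0.02170098 0.10326698] [-1.16949406 16.93906183  3.10886429]
```

The finger stopped dead after 0.5 mm more, with the force rising from 4 N to 17 N. It stopped exactly where the model predicts home. I back off and lift.

```bash
python3 -m crank '{"slide":[[0,0.003,0],[0,0.012,0],[0,0.022,-0.005],[0,0.028,-0.03],[0,0.028,-0.06],[0,0.028,-0.09],[0,0.028,-0.11],[0,0.028,-0.11]],"roll":[0,0,0,0,0,0,0,0],"grip":[0,0,0,0,0,0,0,0]}'
python3 - <<'E'
from h import *
from rig import *
import cv2
for n in ("scene","wrist"):
    p=get_image(n); a=p["frame"][:,:,::-1]; pickle.dump(p,open(n+"5.pkl","wb"))
    o=(160,150,200,170,3.5)
    if n=="scene": a=cv2.resize(a[o[1]:o[1]+o[3],o[0]:o[0]+o[2]],None,fx=o[4],fy=o[4],interpolation=cv2.INTER_CUBIC)
    else:
        v=np.load("v.npy").copy(); v[3]=0; a=a.copy()
        for u in fish(p,model(v)): cv2.circle(a,tuple(int(round(z)) for z in u),2,(0,0,255),-1)
    cv2.imwrite(f"pics/{n}5.png",a)
o=observe();print(o["position"],o["ft_force"])
plan(o["tool_rot"],o["position"],[(-.08,-.058,.213,90),(-.08,-.058,.185,90)])
E
```

```text
time_s: 7.6
position: [0.4808, 0.047, 0.2162]
tool_rot: [[-0.978, -0.21, 0.006], [-0.21, 0.978, -0.001], [-0.005, -0.002, -1.0]]
ft_force: [0.0, 0.5, 0.7]
grip_width: 0.0002
[0.47961583 0.04694315 0.213206  ] [ 0.39215531  0.36892945 -0.5337115 ]
[ 0.4645 -0.0649  0.213 ] slide [0.038, -0.106, 0.0] roll 0.003
[ 0.4645 -0.0649  0.185 ] slide [0.038, -0.106, 0.028] roll 0.003
```

View pics/scene5.png

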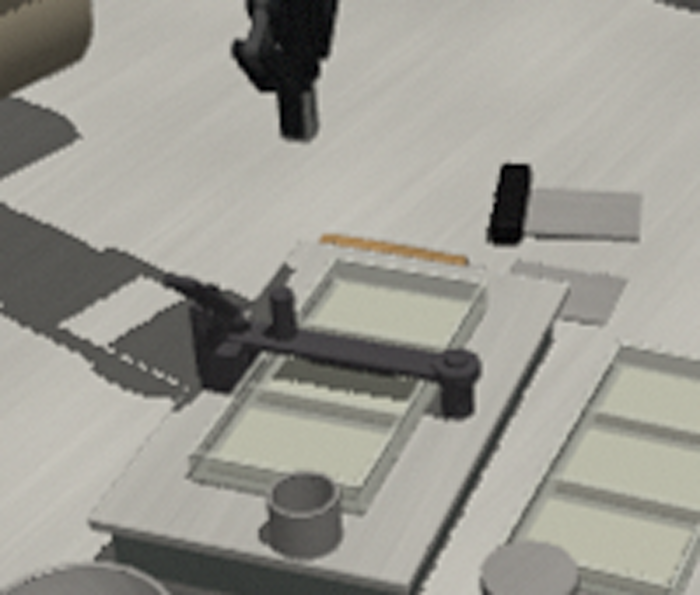

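View pics/wrist5.png

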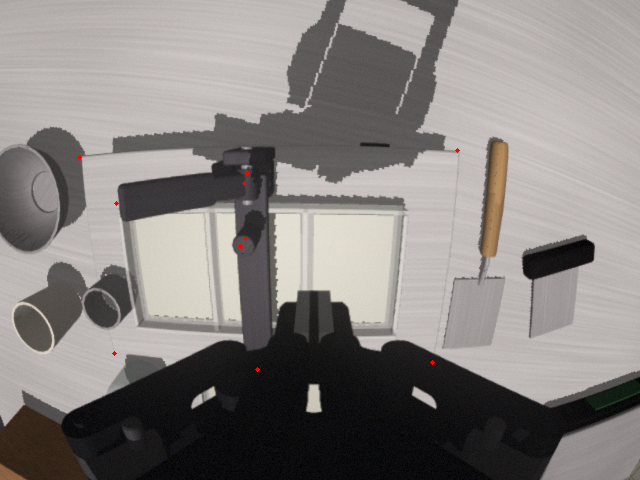

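The strap lies home and the s=0 model points overlay the wrist view (post at 243,243 and lever tip at 118,203). I move above the lever.

```bash
python3 -m crank '{"slide":[[0.005,-0.015,0],[0.012,-0.035,0],[0.02,-0.058,0],[0.029,-0.08,0],[0.035,-0.097,0],[0.038,-0.106,0],[0.038,-0.106,0.01],[0.038,-0.106,0.02]],"roll":[0,0,0,0,0,0,0,0],"grip":[0,0,0,0,0,0,0,0]}'
python3 - <<'E'
from h import *
from rig import *
import cv2
for n in ("scene","wrist"):
    p=get_image(n); a=p["frame"][:,:,::-1]
    o=(160,150,200,170,3.5)
    if n=="scene": a=cv2.resize(a[o[1]:o[1]+o[3],o[0]:o[0]+o[2]],None,fx=o[4],fy=o[4],interpolation=cv2.INTER_CUBIC)
    cv2.imwrite(f"pics/{n}6.png",a)
o=observe();print(o["position"],o["ft_force"])
plan(o["tool_rot"],o["position"],[(-.08,-.058,.106,90)])
E
```

```text
time_s: 8.5
position: [0.4647, -0.0643, 0.1921]
tool_rot: [[-0.978, -0.21, -0.001], [-0.21, 0.978, 0.001], [0.001, 0.001, -1.0]]
ft_force: [-0.4, 0.3, -1.3]
grip_width: -0.0002
[ 0.46414043 -0.06388125  0.19136106] [-0.33425533 -0.44450231  0.33319215]
[ 0.4645 -0.0649  0.106 ] slide [-0.0, -0.001, 0.085] roll 0.004
```

View pics/scene6.png

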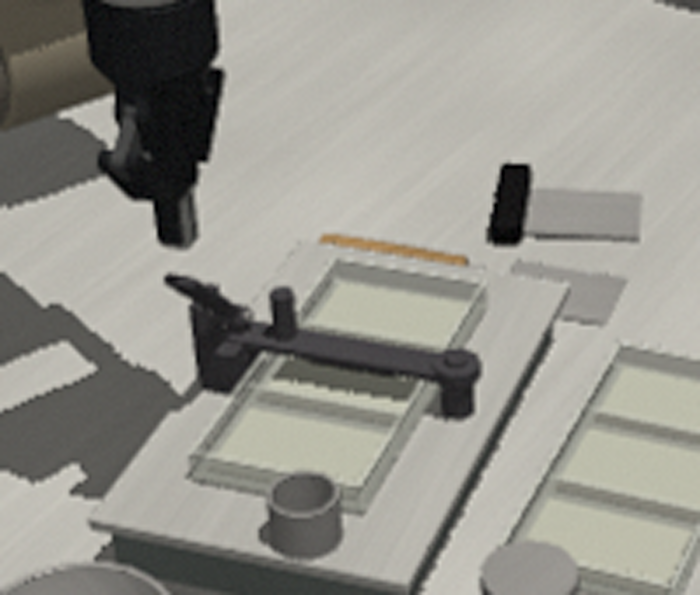

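View pics/wrist6.png

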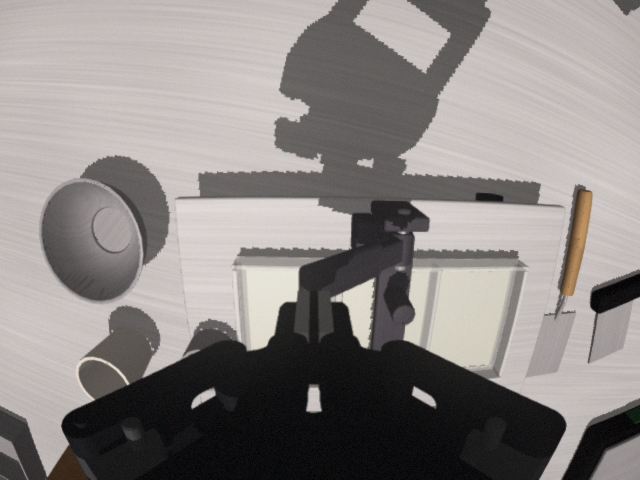

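The tip is over the outer part of the paddle. I press down slowly, shifting a little toward the pivot.

```bash
python3 -m crank '{"slide":[[0,0.003,0.008],[0,0.003,0.016],[0,0.003,0.024],[0,0.003,0.03],[0,0.003,0.036],[0,0.003,0.042],[0,0.003,0.048],[0,0.003,0.054]],"roll":[0,0,0,0,0,0,0,0],"grip":[0,0,0,0,0,0,0,0]}'
python3 - <<'E'
from h import *
from rig import *
import cv2
p=get_image("scene"); a=p["frame"][:,:,::-1]
o=(160,150,200,170,3.5)
a=cv2.resize(a[o[1]:o[1]+o[3],o[0]:o[0]+o[2]],None,fx=o[4],fy=o[4],interpolation=cv2.INTER_CUBIC)
cv2.imwrite(f"pics/scene7.png",a)
o=observe();print(o["position"],o["ft_force"])
E
```

```text
time_s: 9.4
position: [0.4644, -0.0621, 0.1389]
tool_rot: [[-0.978, -0.21, 0.0], [-0.21, 0.978, -0.0], [-0.0, -0.0, -1.0]]
ft_force: [1.0, -0.9, 3.6]
grip_width: 0.0004
[ 0.46402778 -0.06191783  0.13803978] [-0.77518773  0.486053    1.59308574]
```

View pics/scene7.png

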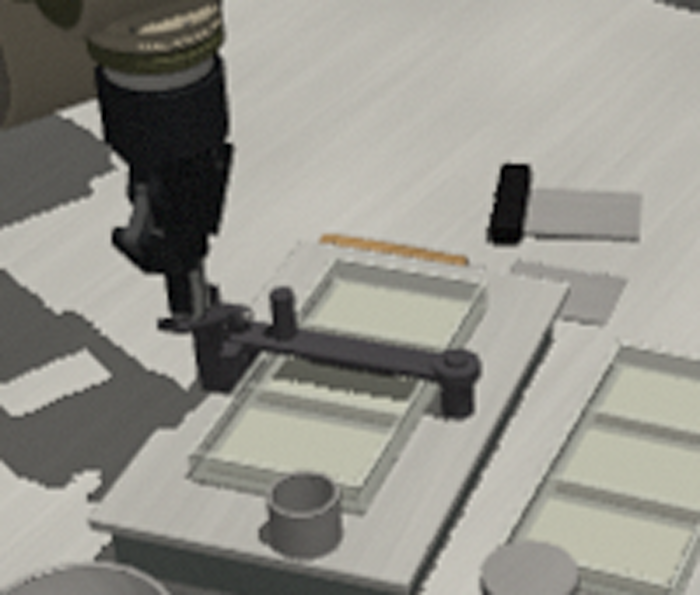

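The lever is following the fingertip down. I continue to about z = 0.107.

```bash
python3 -m crank '{"slide":[[0,0,0.005],[0,0,0.01],[0,0,0.015],[0,0,0.02],[0,0,0.024],[0,0,0.027],[0,0,0.03],[0,0,0.032]],"roll":[0,0,0,0,0,0,0,0],"grip":[0,0,0,0,0,0,0,0]}'; python3 -c "
from rig import observe;o=observe();print(o['position'],o['ft_force'])"
```

```text
time_s: 10.25
position: [0.4644, -0.0621, 0.1071]
tool_rot: [[-0.978, -0.21, 0.0], [-0.21, 0.978, -0.0], [0.0, -0.0, -1.0]]
ft_force: [-0.0, -2.6, 3.1]
grip_width: -0.0001
[ 0.46435509 -0.06209607  0.10709907] [-0.02575355 -2.57182913  3.05310543]
```

```bash
python3 -m crank '{"slide":[[0,0,0.001],[0,0,0.001],[0,0,0.002],[0,0,0.002],[0,0,0.003],[0,0,0.003],[0,0,0.0035],[0,0,0.0035]],"roll":[0,0,0,0,0,0,0,0],"grip":[0,0,0,0,0,0,0,0]}'
```

```text
time_s: 11.05
position: [0.4643, -0.0618, 0.1055]
tool_rot: [[-0.978, -0.21, 0.001], [-0.21, 0.978, -0.0], [-0.001, -0.001, -1.0]]
ft_force: [-6.6, 0.3, 21.7]
grip_width: -0.0
```

The fingertip stopped at z = 0.1055, where level is 0.106, and the force rose to 22 N. I press 1 mm more to be sure, then lift straight off.

```bash
python3 -m crank '{"slide":[[0,0,0.001],[0,0,0.001],[0,0,0],[0,0,-0.01],[0,0,-0.03],[0,0,-0.06],[0,0,-0.09],[0,0,-0.12]],"roll":[0,0,0,0,0,0,0,0],"grip":[0,0,0,0,0,0,0,0]}'
python3 -m crank '{"slide":[[-0.01,0.01,-0.01],[-0.01,0.03,-0.02],[-0.01,0.06,-0.03],[-0.01,0.1,-0.03],[-0.01,0.14,-0.03],[-0.01,0.17,-0.03],[-0.01,0.19,-0.03],[-0.01,0.19,-0.03]],"roll":[0,0,0,0,0,0,0,0],"grip":[0,0,0,0,0,0,0,0]}'
python3 - <<'E'
from h import *
from rig import *
import cv2
v=np.load("v.npy").copy(); v[3]=0;v[4]=0
for n in ("scene","wrist","top"):
    p=get_image(n); a=p["frame"][:,:,::-1].copy()
    for u in (fish if n=="wrist" else proj)(p,model(v)): cv2.circle(a,tuple(int(round(z)) for z in u),1,(0,0,255),-1)
    o=(160,150,200,170,3.5) if n=="scene" else (230,190,250,200,3)
    if n!="wrist": a=cv2.resize(a[o[1]:o[1]+o[3],o[0]:o[0]+o[2]],None,fx=o[4],fy=o[4],interpolation=cv2.INTER_CUBIC)
    cv2.imwrite(f"pics/{n}8.png",a)
o=observe();print(o["position"],o["ft_force"])
E
```

```text
time_s: 11.85
position: [0.4638, -0.0615, 0.2248]
tool_rot: [[-0.978, -0.21, -0.001], [-0.21, 0.978, 0.001], [0.001, 0.001, -1.0]]
ft_force: [0.5, 0.2, 0.5]
grip_width: 0.0003
time_s: 12.65
position: [0.4332, 0.1278, 0.2537]
tool_rot: [[-0.977, -0.213, -0.001], [-0.213, 0.977, 0.001], [0.001, 0.001, -1.0]]
ft_force: [-1.2, -0.9, 0.4]
grip_width: 0.0
[0.43426233 0.12536084 0.25366997] [-0.75211926  0.84615282 -0.4195397 ]
```

View pics/scene8.png

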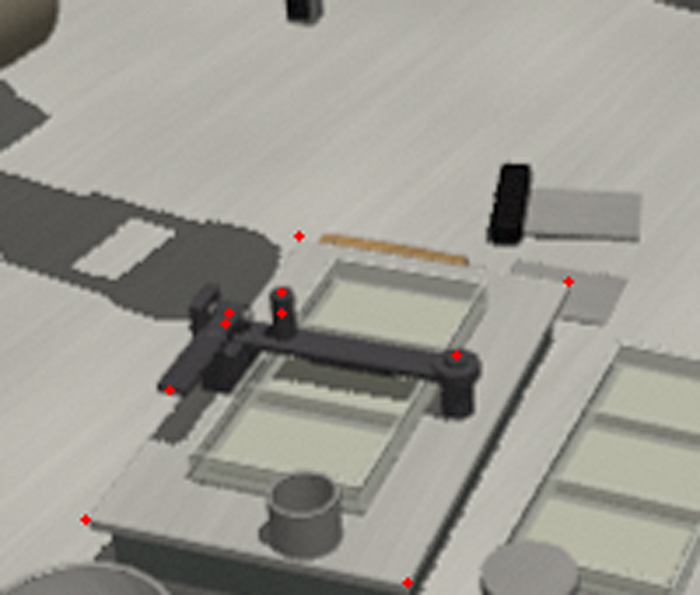

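View pics/wrist8.png

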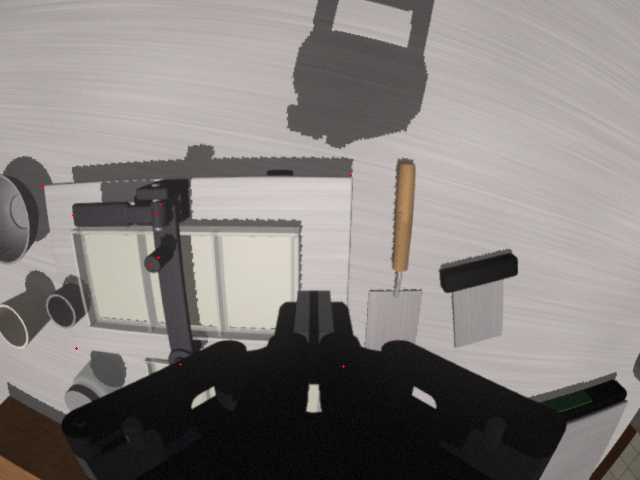

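View pics/top8.png

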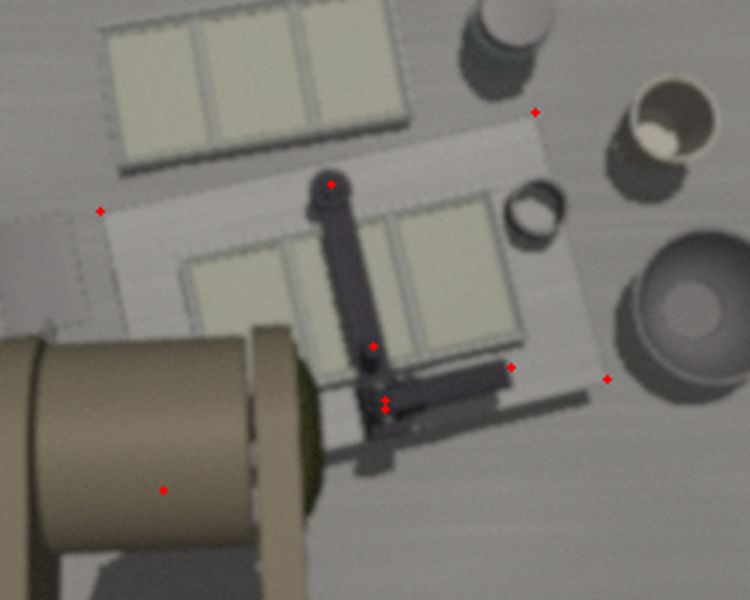

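The overlays match the fully clamped state: strap at 0, lever level. The mould and bystanders haven't moved, and the gripper is clear above.

```bash
python3 -c "
from rig import *
print(close_job())"
```

```text
the job is handed in; nothing more can be done
None
```

The mould is clamped: the strap is swung home against its stop and the cam lever is pushed fully down, in that order. I handed the job in at about 12.8 s of the 46 s allowed.

- **Strap:** I pushed the post with the outside of the shut fingers. At the end the finger stopped dead where the model puts home. The force rose from 4 N to 17 N over the last 0.5 mm.
- **Lever:** I pressed the paddle down with the fingertip until it stopped at z = 0.1055 m, against 0.106 m for level. The force there was 22 N, and I pressed 1 mm further before lifting off; the force during that last press was not read.
- **Final checks:** The scene, wrist and top pictures all match the model with the strap at 0 and the lever at 0, to within a few millimetres. As far as the pictures show, the mould and the other items were not moved. The gripper finished about 0.25 m above the bench, touching nothing, with the wrist force at noise level.
- **Disagreements:** The camera fits differed by up to about 5 mm, and one pixel I first picked for the post was wrong. The stops were therefore confirmed by contact force rather than by the pictures alone.

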